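# Release a latched screw drawer with a dowel through its hole

### The job

The drawer of the small grey screw cabinet is latched shut. Take the pale wooden dowel from the tool rack, find the small hole at the closed end of the yellow guide channel on top of the cabinet's back, and gently press the spring latch inside with the dowel, without forcing anything, until the drawer springs open. Then hang the dowel back upright in the rack hole it came from, fully down, and leave everything else undisturbed.

Things in the scene. Friction and masses are not known exactly. Their poses are not given: they have to be found in the camera images.
- cabinet: Grey steel screw cabinet 200 x 200 x 100 mm, fixed flat on the bench, one blue drawer. Origin: centre of its underside; x points from the drawer front to the back, y along its width, z up. An aluminium cover plate lies over its back, top face 106 mm above the origin. More than 25 N from the dowel on any part of it spoils it.
- channel (a point): Point of the cabinet (67.5, 0, 106 mm in its frame, same axes) on the centre line and floor of the guide channel on the cover plate. The channel runs along y: two yellow rails 8 mm high, 19 mm apart inside, from about y = -50 mm to a yellow cross wall, 8 mm high, that closes the +y end; plain floor up to the hole.
- hole_zone (a point): Mean place of the release hole, fixed in the cabinet (67.5, 22.5, 106 mm). The true hole, 19 mm wide through the 6 mm plate, is mid-channel, its centre 9.5 mm from the cross wall's inner face; plate, channel, wall and hole together are clamped up to 12 mm either way along y, so the wall's inner face is 20 to 44 mm in +y from channel: feel (or look) for it.
- button_zone (a point): Mean place of the latch's red button (25 mm across) under the hole, fixed in the cabinet (67.5, 22.5, 88 mm). The true button is under the true hole, its top 8 to 28 mm below the plate's top face, not measured: feel for it. It pushes back with 3 N at first touch and 8 N at 8 mm of travel, where the drawer is let go; solid stop at 11 mm.
- drawer (a joint): The cabinet's drawer, m: 0 shut and latched; when let go its own spring (about 5 N) slides it out towards the cabinet's -x side to 0.06, where it stays, in about half a second. It cannot be pulled open while latched.
- dowel: The pale wooden dowel: round shaft 10 mm in diameter and 85 mm long, above it a pale wooden square handle 22 x 22 mm, 45 mm high (85 to 130 mm above the origin), 40 to 75 g. Origin: centre of the shaft's lower end; z up to the handle, x and y square to its faces. It starts hung upright in a bore, handle resting on the rack.
- rack: Dark wooden tool rack fixed flat on the bench, 70 (x) x 180 (y) mm, top face 95 mm above the origin, which is the centre of its underside. Three through bores of 16 mm diameter at y = -55, 0 and +55 mm (x = 0) in its top board, 15 mm thick, hollow below; the shaft of a tool hung in a bore ends 10 mm above the bench.
- nut_driver: bystander in another bore of the rack, same shape as the dowel but with a steel shaft and a red 22 x 22 x 45 mm handle; origin at the shaft's lower end
- bin_a: bystander, open blue plastic bin of screws 130 x 85 x 60 mm, origin centre of the underside
- bin_b: bystander, open blue plastic bin of dark screws 130 x 85 x 60 mm, origin centre of the underside
- jar_a: bystander, lidded glass jar, diameter 66 mm, 97 mm high, origin centre of the underside
- jar_b: bystander, lidded glass jar, diameter 52 mm, 77 mm high, origin centre of the underside
- wrench: bystander, steel wrench 170 mm long lying on the bench along its x axis
- screwdriver: bystander, screwdriver 190 mm long lying on the bench along its x axis
- spool: bystander, white plastic spool, diameter 70 mm, 50 mm high, origin centre of the underside

How it is judged:
By the outcome, as a careful person would: the job done as asked, in the order asked, and still so for the second after the job is handed in, with the robot touching nothing.
It also fails if it takes over 62 s, if anything falls off the work surface, if the arm or the gripper's body presses on something with over 40 N, if the wrist force passes 120 N, or if a joint passes its speed limit or range.

### The arm

A 6-joint arm with a two-finger parallel gripper is mounted at the origin on the work surface. World frame = base frame: x ahead of the robot, y to its left, z up, the work surface at z = 0. Lengths are in mm, angles in rad, forces in N, time in s.
With the tool pointing down it reaches from about 350 to 875 mm from the base axis. Payload 4.2 kg.
Tool frame: the origin (TCP) lies between the finger pads; the fingertips stand 25 mm ahead of it and the grasp point (between the pads) lies 6 mm ahead of it; z points along the fingers, y is the line along which they close (so a half turn about z gives the same grasp; the last joint's range is limited). The gripper opens to 85 mm and grips with 20 to 120 N. Pads are 22 mm wide; open, the fingers measure 114 mm over their backs; the gripper's body (76 mm by 85 mm) begins 54 mm behind the grasp point. The pads swing forward as they close: fully open they stand 13 mm farther back than shut.
Start: joints at [-1.041, 0.385, 0.008, 0, -1.194, -0.259], TCP at [167.206, -602.197, 256.312] pointing down, gripper open.
Joint ranges: [-3.14, 3.14], [-1.21, 2.06], [-1.07, 1.41], [-3.16, 2.05], [-2.99, -0.16], [-3.1, 3.1]. Speed limits (rad/s): [2.79, 2.79, 3.14, 3.14, 3.14, 3.14].

### API

Orientations are given as a unit quaternion [x, y, z, w].
In Python, from bench import arm gives the robot as it stands.
- The arm moves only by the shell command python3 -m pendant 'ROWS'. ROWS is JSON, a list of rows, each a list of 7 numbers: the shift along the tool's x, y, z in m, then the turn, a rotation vector about the tool's x, y, z in degrees, then the finger opening in m, from 0 to 0.0854. In form: [[x, y, z, wx, wy, wz, fingers], ...]. A call has 1 to 12 rows; each row shifts and turns the commanded pose from where the row before left it, along the tool's axes as they then stand; what a row does not reach is not made up. A row lasts 1/10 s, in which the tool goes at most 50 mm and 8.59 degrees, less where a joint would pass 70% of its speed; a pose out of reach is approached as far as the arm can. A call is refused whole if a number of a shift passes 0.05 or a number of a turn 8.59, either way. A call with a gripper value outside its range is refused whole. The fingers move at their own pace and stop on an object; the grip force is fixed at half the most. Time passes only in rows, so rows that do not move let the fingers close. It gives the time, the measured TCP pose, the force, the opening and the grip force at its end, in the units of the state.
- arm.read_state(): the state, without advancing time (a new reading comes with each control period).
- arm.get_image(name): name is "scene" or "side" or "wrist"; returns a dict with "image" (480x640x3 uint8, red, green, blue), "fx", "fy", "cx", "cy" (pixels), "k1" (the pictures are not rectified: a ray, as slopes to the right and down, at radius r is drawn at 1 + k1 r^2 times it, then the intrinsics apply), "xyz" and "rotation" of the camera in the world. Camera axes: x right, y down, z forward; pixel columns grow to the right and rows downward; lengths in mm; the calibration is good to about 2 mm. A picture is of the moment at which its call begins. There is no depth.
- arm.job_done(): hands the job in; it is judged then, once.
The state is a dict: "clock": time; "joints": joint angles; "joint_vel": joint speeds; "joint_efforts": joint torques, N m; "position": TCP position; "ee_rot": TCP orientation; "contact_force": force on the tool from outside, world axes, zero at the start; "wrist_torque": the same for the moment, N m; "gripper_width": finger opening in mm; "grasp_force": force on a finger pad.
Only numpy, scipy, OpenCV 4.12 (cv2) and the standard library are available. Lean on these libraries where they do the work, as an engineer would, in place of code of your own. Each camera call takes 0.05 s, during which the arm holds its last target. There are 200 camera calls.

## Working session

There is one attempt and no reset: what is moved stays moved. The work goes in short steps, Python scripts to look and compute and a shell command to move; the robot and the scene stay as the last step left them, time stands still between calls to the robot, and variables do not carry over. Pictures are saved under pics/ and viewed, at most 10 in all, crops included, and the job is handed in when it is done.

```bash
mkdir -p pics
cat > h.py <<'E'
import numpy as np, cv2
from bench import arm
from scipy.spatial.transform import Rotation as R
def snap(n,f=None):
    d=arm.get_image(n)
    if f: cv2.imwrite('pics/'+f,d['image'][:,:,::-1])
    return d
def rot(d):
    r=np.array(d['rotation'],float)
    return R.from_quat(r).as_matrix() if r.size==4 else r.reshape(3,3)
def ray(d,u,v):
    K=np.array([[d['fx'],0,d['cx']],[0,d['fy'],d['cy']],[0,0,1.]])
    x,y=(u-d['cx'])/d['fx'],(v-d['cy'])/d['fy']; a,b=x,y
    for _ in range(20):
        s=1+d['k1']*(a*a+b*b); a,b=x/s,y/s
    w=rot(d)@np.array([a,b,1]); return np.array(d['xyz'],float),w/np.linalg.norm(w)
def onz(d,u,v,z):
    o,w=ray(d,u,v); return o+w*(z-o[2])/w[2]
def cross(r1,r2):
    A=[];b=[]
    for o,w in (r1,r2):
        P=np.eye(3)-np.outer(w,w);A.append(P);b.append(P@o)
    p=np.linalg.lstsq(np.vstack(A),np.hstack(b),rcond=None)[0]
    return p,[np.linalg.norm(P@(p)-bb) for P,bb in zip(A,b)]
def proj(d,p):
    c=rot(d).T@(np.array(p,float)-d['xyz']); a,b=c[:2]/c[2]; s=1+d['k1']*(a*a+b*b)
    return d['fx']*a*s+d['cx'],d['fy']*b*s+d['cy']
E
python3 - <<'E'
from h import *
for n in('scene','side','wrist'):
    d=snap(n,n+'0.png'); print(n,d['xyz'],np.round(rot(d),3).tolist(),d['fx'],d['k1'])
print(arm.read_state())
E
```

```text
scene [1029.65923778 -820.93700401  703.34061873] [[0.886, 0.256, -0.387], [0.464, -0.484, 0.741], [0.002, -0.836, -0.548]] 481.9091400715287 -0.12340283647009859
side [ -91.7663838   768.00531204 1130.77577223] [[-0.737, -0.494, 0.461], [-0.675, 0.523, -0.52], [0.016, -0.694, -0.719]] 615.5512160798364 -0.21680232420608947
wrist [  86.68025733 -623.82811592  373.44984041] [[-0.267, 0.912, 0.312], [0.964, 0.252, 0.089], [0.002, 0.324, -0.946]] 398.85928847932496 -0.06366991725883518
{'clock': 0.15, 'joints': array([-1.04142256e+00,  3.85410661e-01,  6.94912429e-03, -3.35083046e-04,
       -1.19399697e+00, -2.58623811e-01]), 'joint_vel': array([-0.00038132, -0.00137009,  0.00498482,  0.00278855,  0.00068214,
        0.00098835]), 'joint_efforts': array([ 4.01273355e-04, -3.92677188e+01,  1.88582253e+01,  4.18856129e+00,
       -3.43441367e-03, -5.08785334e-06]), 'position': array([ 167.08430156, -601.84884518,  255.46046406]), 'ee_rot': array([-1.34900609e-01,  9.90858774e-01,  8.27199022e-04, -1.75238175e-04]), 'contact_force': array([-0.67497073,  0.6091482 ,  0.0165825 ]), 'wrist_torque': array([ 0.00990789, -0.05086864,  0.04575866]), 'grasp_force': 0.0, 'gripper_width': 85.45880721423745}
```

View pics/scene0.png

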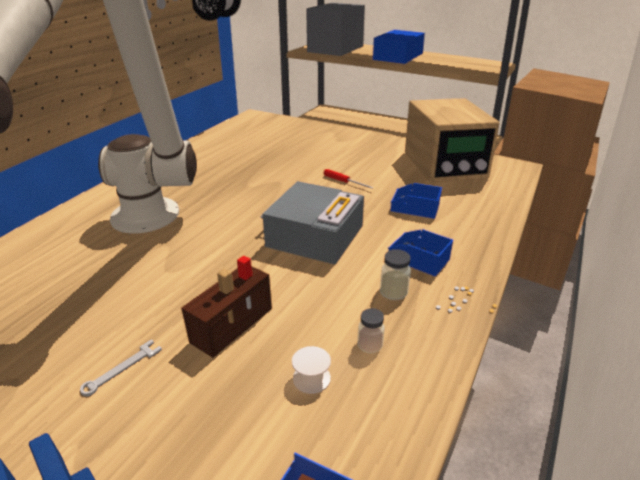

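View pics/side0.png

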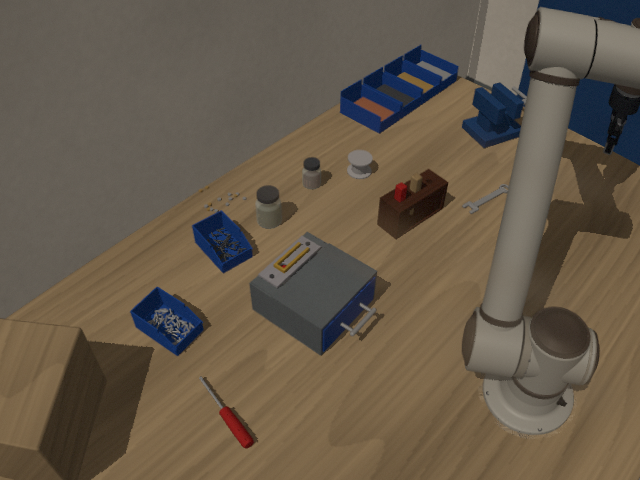

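Run:
```python
import cv2,numpy as np
s=cv2.imread('pics/scene0.png');d=cv2.imread('pics/side0.png')
c=lambda i,x,y:cv2.resize(i[y:y+75,x:x+100],(400,300),interpolation=cv2.INTER_CUBIC)
m=np.vstack([np.hstack([c(s,190,250),c(s,290,175)]),np.hstack([c(d,370,165),c(d,240,230)])])
cv2.imwrite('pics/mos.png',m)
```

```text
(no output)
```

View pics/mos.png

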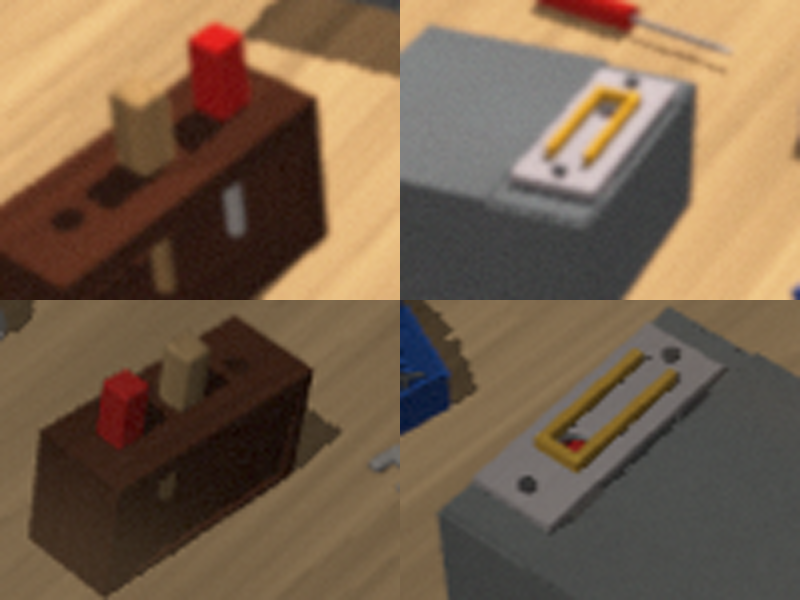

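Run:
```python
from h import *
s=snap('scene');d=snap('side')
S=lambda x,y,ox,oy:(ox+x/4,oy+y/4)
def tri(n,a,b): 
    p,e=cross(ray(s,*a),ray(d,*b)); print(n,p.round(1),np.round(e,1))
tri('dowel top',S(140,88,190,250),S(187,46,370,165))
tri('nut top',S(218,37,190,250),S(125,82,370,165))
# bench-up planes
for q in[(240,16),(310,70),(118,190),(42,133)]: print('rack side z95',onz(d,*S(*q,370,165),95).round(1))
for q in[(315,98),(65,290)]: print('rack scene z95',onz(s,*S(*q,190,250),95).round(1))
tri('wallA',S(600-400,90,290,175),S(535-400,140,240,230))
tri('wallB',S(640-400,95,290,175),S(577-400,167,240,230))
tri('openA',S(550-400,158,290,175),S(640-400,52,240,230))
tri('openB',S(588-400,163,290,175),S(675-400,75,240,230))
# side cabinet top corners z100
for q in[(319,344),(376,276)]: print('cab',onz(d,*q,0).round(1),onz(d,*q,100).round(1))
```

```text
dowel top [ 510.2 -250.   136.8] [1.1 1.1]
nut top [ 518.3 -196.5  136.2] [1.3 1.3]
rack side z95 [ 527.2 -342.9   95. ]
rack side z95 [ 462.6 -330.6   95. ]
rack side z95 [ 485.3 -155.5   95. ]
rack side z95 [ 550.9 -163.2   95. ]
rack scene z95 [ 558.9 -171.2   95. ]
rack scene z95 [ 536.8 -347.6   95. ]
wallA [563.4 177.8 113.7] [11. 11.]
wallB [564.4 179.2 102.9] [14.4 14.4]
openA [571.5  89.1 110.1] [9.5 9.5]
openB [572.1  91.1 100.5] [12.9 12.9]
cab [412.7 209.1   0. ] [368.1 258.5 100. ]
cab [445. -27.   0.] [397.5  43.3 100. ]
```

```bash
python3 -m pendant '[[-0.0425,0.0248,-0.004,0,0,0,0.085],[-0.0425,0.0248,-0.004,0,0,0,0.085],[-0.0425,0.0248,-0.004,0,0,0,0.085],[-0.0425,0.0248,-0.004,0,0,0,0.085],[-0.0425,0.0248,-0.004,0,0,0,0.085],[-0.0425,0.0248,-0.004,0,0,0,0.085],[-0.0425,0.0248,-0.004,0,0,0,0.085],[-0.0425,0.0248,-0.004,0,0,0,0.085],[-0.0425,0.0248,-0.004,0,0,0,0.085],[-0.0425,0.0248,-0.004,0,0,0,0.085]]'
python3 -m pendant '[[0,0,0,0,0,-8.3,0.085],[0,0,0,0,0,-8.3,0.085],[0,0,0,0,0,-8.3,0.085],[0,0,0,0,0,-8.3,0.085],[0,0,0,0,0,-8.3,0.085],[0,0,0,0,0,-8.3,0.085],[0,0,0,0,0,-8.3,0.085],[0,0,0,0,0,-8.3,0.085],[0,0,0,0,0,0,0.085]]'
python3 - <<'E'
from h import *
d=snap('wrist','w1.png'); s=arm.read_state(); print(s['clock'],s['position'],R.from_quat(s['ee_rot']).as_matrix().round(3).tolist(),d['xyz'])
E
```

```text
clock: 1.25
position: [511.4, -247.8, 296.7]
ee_rot: [-0.135, 0.991, -0.0, 0.0]
contact_force: [0.9, -0.3, 0.0]
gripper_width: 85.1
grasp_force: 0.0
clock: 2.15
position: [510.3, -249.5, 296.2]
ee_rot: [-0.655, 0.755, 0.0, -0.0]
contact_force: [-0.5, -0.4, 1.5]
gripper_width: 85.0
grasp_force: 0.0
2.2 [ 510.27247373 -249.49469502  296.18039889] [[-0.144, -0.99, -0.0], [-0.99, 0.144, 0.0], [-0.0, 0.0, -1.0]] [ 498.83064831 -331.96409481  414.28785207]
```

View pics/w1.png

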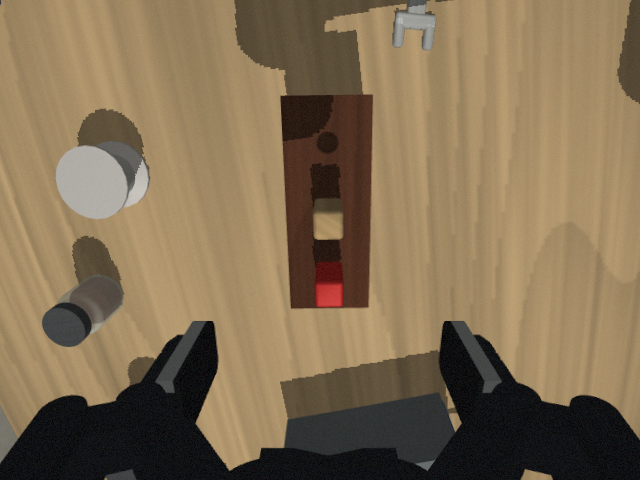

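```bash
cat >> h.py <<'E'
def boxof(m):
    n,l,st,c=cv2.connectedComponentsWithStats(m.astype(np.uint8)); k=1+np.argmax(st[1:,4])
    return st[k],cv2.minAreaRect(np.argwhere(l==k)[:,::-1].astype(np.float32))
E
python3 - <<'E'
from h import *
d=snap('wrist');i=d['image'].astype(int)
print(i[192:246,328].sum(1).tolist())
g=i[:,:,1].copy(); 
roi=np.zeros(g.shape,bool); roi[185:250,300:358]=1
print(boxof(roi&(i.sum(2)>250)))
roi[:]=0;roi[250:312,300:358]=1
print('red',boxof(roi&(i[:,:,0]>120)), i[255:310,329,0].tolist())
p=[onz(d,*q,95) for q in[(281,95),(372,95),(369,307),(291,307)]];print(np.round(p,1))
a=(p[0]+p[1])/2;b=(p[2]+p[3])/2;print((a+b)/2,np.degrees(np.arctan2(*(b-a)[:2])))
E
```

```text
[96, 85, 89, 45, 81, 72, 134, 166, 164, 178, 170, 164, 173, 163, 172, 175, 169, 165, 181, 212, 237, 295, 328, 369, 391, 405, 407, 411, 410, 414, 409, 408, 412, 422, 429, 430, 432, 423, 422, 420, 416, 422, 414, 408, 395, 412, 385, 302, 94, 74, 70, 74, 84, 83]
(array([313, 212,  30,  28, 776], dtype=int32), ((327.5, 225.5), (27.0, 29.0), 90.0))
red (array([316, 283,  27,  24, 641], dtype=int32), ((329.0, 294.5), (23.0, 26.0), 90.0)) [37, 42, 38, 39, 39, 36, 58, 78, 82, 79, 79, 83, 82, 84, 84, 83, 85, 83, 83, 86, 85, 79, 81, 83, 83, 86, 93, 109, 124, 147, 173, 187, 188, 192, 190, 193, 196, 195, 198, 196, 198, 198, 199, 200, 200, 201, 202, 203, 203, 204, 197, 155, 109, 145, 172]
[[ 532.3 -345.7   95. ]
 [ 464.1 -335.8   95. ]
 [ 486.3 -157.9   95. ]
 [ 555.6 -168.    95. ]]
[ 509.55897662 -251.83569494   95.        ] 7.309662335997028
```

```bash
python3 -m pendant '[[0,0,0.04,0,0,-1,0.085],[0,0,0.04,0,0,0,0.085],[0,0,0,0,0,0,0.085]]'
python3 - <<'E'
from h import *
d=snap('wrist','w2.png');i=d['image'].astype(int);st=arm.read_state()
print(st['position'], d['xyz'])
m=(i.sum(2)>250)&(i[:,:,0]>i[:,:,2]+20)
roi=np.zeros(m.shape,bool); roi[150:300,300:360]=1
print(boxof(roi&m)); c=328
print(i[200:290,c].sum(1).tolist())
E
```

```text
clock: 2.55
position: [506.9, -248.4, 210.8]
ee_rot: [-0.661, 0.751, 0.005, -0.003]
contact_force: [-1.6, 0.4, -0.2]
gripper_width: 85.1
grasp_force: 0.0
[ 509.07686033 -249.39197369  214.37455596] [ 498.02439294 -331.50358453  328.69781855]
(array([333, 270,   1,   1,   1], dtype=int32), ((333.0, 270.0), (0.0, 0.0), 0.0))
[83, 99, 108, 86, 88, 89, 70, 88, 100, 94, 84, 85, 88, 95, 90, 97, 108, 89, 106, 103, 96, 97, 88, 98, 68, 78, 89, 148, 183, 191, 185, 194, 182, 189, 181, 187, 188, 189, 180, 183, 188, 193, 190, 202, 187, 191, 193, 191, 198, 195, 189, 205, 213, 204, 207, 207, 210, 204, 215, 216, 219, 216, 220, 227, 223, 240, 241, 231, 241, 240, 238, 226, 231, 228, 234, 229, 233, 243, 231, 250, 238, 235, 241, 233, 233, 233, 232, 217, 188, 140]
```

View pics/w2.png

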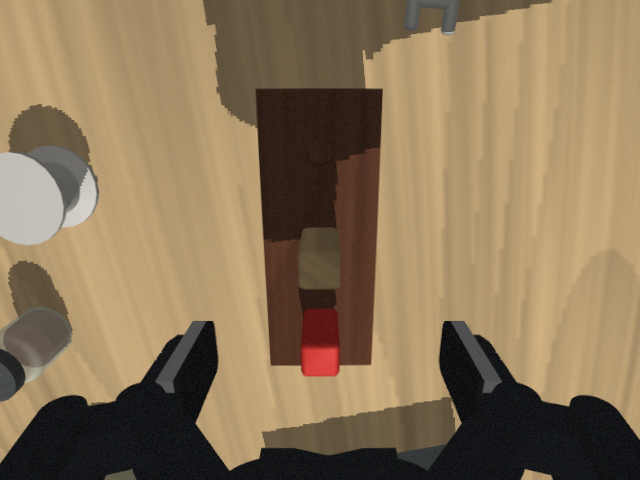

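Run:
```python
from h import *
d=snap('wrist');T2=R.from_quat(arm.read_state()['ee_rot']).as_matrix()
T1=R.from_quat([-0.655,0.755,0,0]).as_matrix()
e=dict(d);e['rotation']=(T1@T2.T@rot(d)); e['xyz']=np.array([498.83,-331.96,414.29])
s=snap('scene')
top=cross(ray(e,328,226),ray(d,320,270));print('top tri',top)
print(onz(e,328,226,140),onz(d,320,270,140),onz(d,320,270,137))
print('with scene',cross(ray(s,225,272),ray(d,320,270)))
p=[onz(d,*q,95) for q in[(257,89),(382,89),(371,365),(271,365)]];a=(p[0]+p[1])/2;b=(p[2]+p[3])/2
print('rack c',(a+b)/2,np.degrees(np.arctan2(*(b-a)[:2])))
print('top corners',[onz(d,*q,140).round(1).tolist() for q in[(299,252),(341,252),(340,288),(301,288)]])
st=arm.read_state();print(st['position'],T2.round(4).tolist())
```

```text
top tri (array([ 510.7170867 , -251.08597892,  138.99672842]), [np.float64(2.02697685370628), np.float64(2.026976853706002)])
[ 508.72379898 -250.84842097  140.        ] [ 512.6040652  -252.04717744  140.        ] [ 512.80622494 -250.79933608  137.        ]
with scene (array([ 512.75000339, -251.33465584,  138.48478264]), [np.float64(0.08669678128678707), np.float64(0.08669678128705649)])
rack c [ 513.03113797 -251.52056726   95.        ] 7.23186669741514
top corners [[522.0, -263.4, 140.0], [500.6, -260.6, 140.0], [503.4, -240.4, 140.0], [524.0, -243.1, 140.0]]
[ 511.57601308 -250.12035892  218.23956539] [[-0.124, -0.9923, -0.0006], [-0.9923, 0.124, -0.001], [0.0011, 0.0005, -1.0]]
```

```bash
python3 -m pendant '[[0.001,0,0.04,0,0,0,0.085],[0,0,0.03,0,0,0,0.085],[0,0,0.021,0,0,0,0.085],[0,0,0,0,0,0,0.085],[0,0,0,0,0,0,0.085]]'
python3 - <<'E'
from h import *
d=snap('wrist','w3.png'); s=arm.read_state(); print(s['position'],s['contact_force'])
E
```

```text
clock: 3.2
position: [511.9, -251.1, 127.6]
ee_rot: [-0.662, 0.749, -0.002, 0.001]
contact_force: [-0.3, 0.2, 0.9]
gripper_width: 85.2
grasp_force: 0.0
[ 512.16199494 -251.06368088  127.97226616] [-0.15342332  0.18821749  0.79476931]
```

View pics/w3.png

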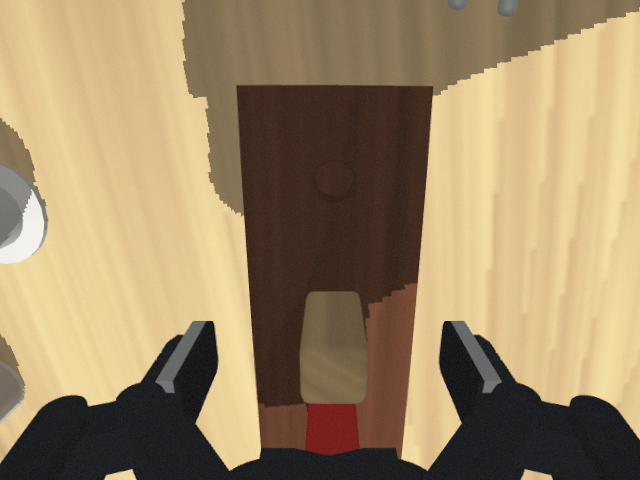

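```bash
python3 -m pendant '[[0,0,0,0,0,0,0.015],[0,0,0,0,0,0,0.015],[0,0,0,0,0,0,0.015],[0,0,0,0,0,0,0.015],[0,0,0,0,0,0,0.015],[0,0,0,0,0,0,0.015],[0,0,0,0,0,0,0.015],[0,0,0,0,0,0,0.015]]'
```

```text
clock: 4.05
position: [510.6, -250.6, 125.8]
ee_rot: [-0.662, 0.749, -0.0, 0.0]
contact_force: [-0.7, 1.1, 3.9]
gripper_width: 21.1
grasp_force: 58.7
```

```bash
python3 -m pendant '[[0,0,-0.02,0,0,0,0.015],[0,0,-0.04,0,0,0,0.015],[0,0,-0.05,0,0,0,0.015],[0,0,-0.04,0,0,0,0.015],[0,0,0,0,0,0,0.015],[0,0,0,0,0,0,0.015]]'
python3 - <<'E'
from h import *
s=snap('scene');d=snap('side')
S=lambda x,y,ox,oy:(ox+x/4,oy+y/4)
def tri(n,a,b): 
    p,e=cross(ray(s,*a),ray(d,*b)); print(n,p.round(1),np.round(e[0],1))
tri('wall-x',S(200,90,290,175),S(177,167,240,230))
tri('wall+x',S(240,95,290,175),S(135,140,240,230))
tri('open-x',S(150,158,290,175),S(275,75,240,230))
tri('open+x',S(188,163,290,175),S(240,52,240,230))
print(arm.read_state())
for n,dd in(('s2.png',s),('d2.png',d)): cv2.imwrite('pics/'+n,dd['image'][:,:,::-1])
E
```

```text
clock: 4.65
position: [510.1, -250.3, 275.6]
ee_rot: [-0.662, 0.75, -0.0, 0.001]
contact_force: [0.6, 0.5, -0.9]
gripper_width: 21.3
grasp_force: 60.0
wall-x [549.8 177.1 107.1] 2.1
wall+x [578.  180.1 109.4] 1.2
open-x [559.2  89.  104.1] 1.7
open+x [584.4  91.2 106.4] 1.6
{'clock': 4.75, 'joints': array([-1.71524494e-01,  2.76768838e-01, -1.06434622e-01, -9.34567162e-04,
       -1.19104753e+00,  4.78319119e-02]), 'joint_vel': array([-0.00062941,  0.0119323 , -0.00766425,  0.00476094, -0.00050211,
        0.00047956]), 'joint_efforts': array([ 3.91093927e-03, -3.48817170e+01,  1.94938570e+01,  4.33275461e+00,
        5.26623189e-03,  1.70242981e-05]), 'position': array([ 509.34180517, -250.17115356,  273.45674853]), 'ee_rot': array([-6.61919385e-01,  7.49572916e-01,  1.61901743e-03, -7.41981317e-04]), 'contact_force': array([-0.94997726, -0.12992034, -1.44762665]), 'wrist_torque': array([-0.00644874,  0.02016935, -0.06645474]), 'grasp_force': 60.03059148788452, 'gripper_width': 21.31033265885153}
```

```bash
python3 -m pendant '[[-0.03,-0.004,0,0,0,0,0.015],[-0.047,-0.005,0,0,0,0,0.015],[-0.047,-0.005,0,0,0,0,0.015],[-0.047,-0.005,0,0,0,0,0.015],[-0.047,-0.005,0,0,0,0,0.015],[-0.047,-0.005,0,0,0,0,0.015],[-0.047,-0.005,0,0,0,0,0.015],[-0.047,-0.005,0,0,0,0,0.015],[-0.04,-0.004,0,0,0,0,0.015],[-0.025,0,0,0,0,0,0.015],[0,0,0,0,0,0,0.015],[0,0,0,0,0,0,0.015]]'
python3 - <<'E'
from h import *
import pickle
D={n:snap(n) for n in('wrist','scene','side')};pickle.dump(D,open('v4.pkl','wb'))
s=arm.read_state();print(s['position'],s['clock'])
w=D['wrist']['image'][:,:,::-1]
cv2.imwrite('pics/w4.png',w)
E
```

```text
clock: 5.95
position: [604.6, 165.1, 273.0]
ee_rot: [-0.662, 0.749, 0.001, -0.002]
contact_force: [-0.0, -0.6, -1.0]
gripper_width: 21.4
grasp_force: 60.0
[604.91320122 163.75586344 274.64739903] 6.1
```

View pics/w4.png

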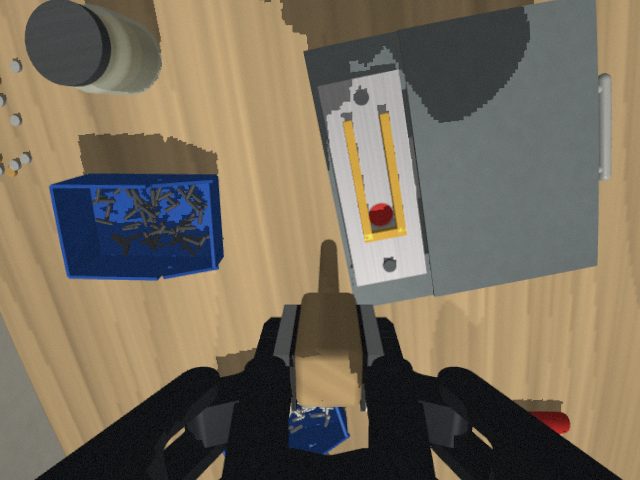

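Run:
```python
from h import *
import pickle
D=pickle.load(open('v4.pkl','rb'));w=D['wrist'];i=w['image'].astype(int)
c=lambda n,x,y,W,H,f:cv2.resize(D[n]['image'][y:y+H,x:x+W,::-1],(W*f,H*f),interpolation=cv2.INTER_CUBIC)
def grab(n,p,f=4,W=100,H=75):
    u,v=proj(D[n],p);x,y=int(u-W/2),int(v-H/2);x=max(0,min(640-W,x));y=max(0,min(480-H,y));print(n,x,y);return c(n,x,y,W,H,f)
tip=[604.5,164.5,160]
m=np.vstack([np.hstack([c('wrist',345,190,80,60,5),c('wrist',300,225,80,60,5)]),np.hstack([grab('scene',tip),grab('side',tip)])])
cv2.imwrite('pics/m4.png',m)
```

```text
scene 307 148
side 218 201
```

View pics/m4.png

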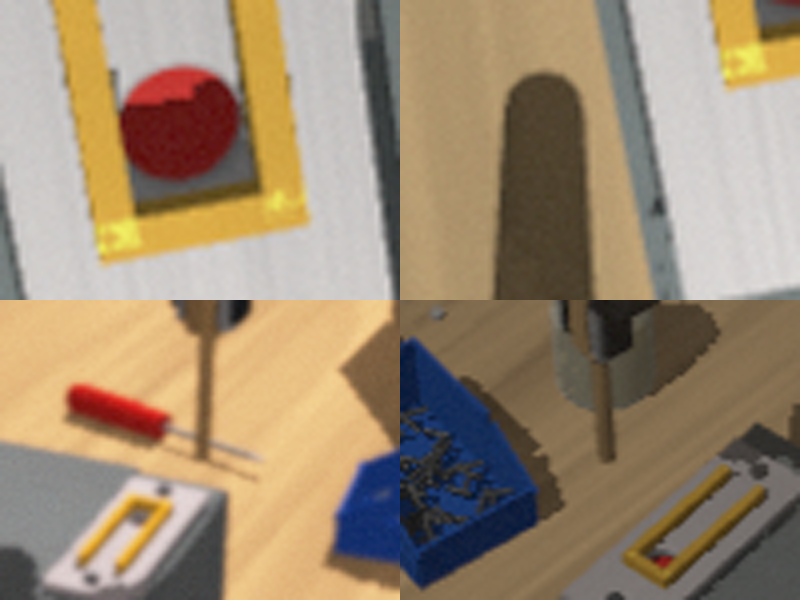

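Run:
```python
from h import *
import pickle
D=pickle.load(open('v4.pkl','rb'));w,s,d=D['wrist'],D['scene'],D['side']
W=lambda x,y:(345+x/5,190+y/5); S=lambda x,y:(307+x/4,148+y/4); E=lambda x,y:(218+x/4,201+y/4)
P=lambda n,p:print(n,np.round(p,1))
def tri3(n,*rs):
    A=np.vstack([np.eye(3)-np.outer(k,k) for o,k in rs]);b=np.hstack([(np.eye(3)-np.outer(k,k))@o for o,k in rs])
    p=np.linalg.lstsq(A,b,rcond=None)[0];P(n,p);print('   res',np.round((A@p-b).reshape(-1,3),1).tolist())
tri3('tip',ray(w,329,246.8),ray(s,357.7,187),ray(d,269.4,239.7))
print(cross(ray(w,329,246.8),ray(d,269.4,239.7)),cross(ray(w,329,246.8),ray(s,357.7,187)))
tri3('wall+x out',ray(w,*W(102,262)),ray(s,*S(172,200)),ray(d,*E(225,255)))
tri3('wall-x out',ray(w,*W(308,222)),ray(s,*S(130,194)),ray(d,*E(265,285)))
for z in(114,):
  for n,q in dict(o1=(102,262),o2=(308,222),i1=(131,217),i2=(265,190),r1=(92,0),r2=(219,0)).items(): P((n,z),onz(w,*W(*q),z))
for n,q in dict(holetop=(180,66),f1=(135,210),f2=(262,190)).items(): P((n,106),onz(w,*W(*q),106))
print(w['xyz'],arm.read_state()['position'])
```

```text
tip [604.6 164.1 157.6]
   res [[1.1, -0.3, -0.1], [-1.5, -0.5, 0.3], [0.4, 0.8, -0.2]]
(array([603.41249879, 163.94778977, 158.90162205]), [np.float64(0.03676009486499589), np.float64(0.03676009486541447)]) (array([604.4982711 , 165.46528174, 156.37756548]), [np.float64(1.1183499589385286), np.float64(1.1183499589381005)])
wall+x out [577.4 180.3 111.2]
   res [[-0.5, -0.3, -0.1], [-1.3, -0.8, -0.4], [1.7, 1.1, 0.5]]
wall-x out [547.2 179.  108.8]
   res [[0.5, 0.1, -0.1], [-1.9, -1.0, -0.2], [1.3, 1.0, 0.3]]
('o1', 114) [578.1 179.6 114. ]
('o2', 114) [547.5 177.2 114. ]
('i1', 114) [573.2 173.2 114. ]
('i2', 114) [553.5 171.5 114. ]
('r1', 114) [575.9 140.6 114. ]
('r2', 114) [558.1 142.8 114. ]
('holetop', 106) [563.4 153.6 106. ]
('f1', 106) [571.9 174.8 106. ]
('f2', 106) [552.7 174.  106. ]
[595.08216257  82.68220182 391.34811841] [604.91320122 163.75586344 274.64739903]
```

```bash
python3 -m pendant '[[0.003,0.02,0,0,0,0,0.015],[0.003,0.02,0,0,0,0,0.015],[0,0,0.02,0,0,0,0.015],[0,0,0.016,0,0,0,0.015],[0,0,0,0,0,0,0.015],[0,0,0,0,0,0,0.015]]'
python3 - <<'E'
from h import *
import pickle
D={n:snap(n) for n in('wrist','scene','side')};pickle.dump(D,open('v5.pkl','wb'))
print(arm.read_state()['position'])
def grab(n,p,W,H,f):
    u,v=proj(D[n],p);x,y=int(u-W/2),int(v-H/2);x=max(0,min(640-W,x));y=max(0,min(480-H,y));print(n,x,y)
    return cv2.resize(D[n]['image'][y:y+H,x:x+W,::-1],(W*f,H*f),interpolation=cv2.INTER_CUBIC)
t=[564,163,115]
a=grab('wrist',t,80,120,5);b=grab('scene',t,80,60,5);c=grab('side',t,80,60,5)
cv2.imwrite('pics/m5.png',np.hstack([a,np.vstack([b,c])]))
E
```

```text
clock: 6.7
position: [565.1, 163.1, 239.8]
ee_rot: [-0.662, 0.75, -0.0, 0.0]
contact_force: [1.0, -0.3, 0.8]
gripper_width: 21.4
grasp_force: 60.0
[565.42043193 163.76706872 240.47422582]
wrist 289 182
scene 301 168
side 243 232
```

View pics/m5.png

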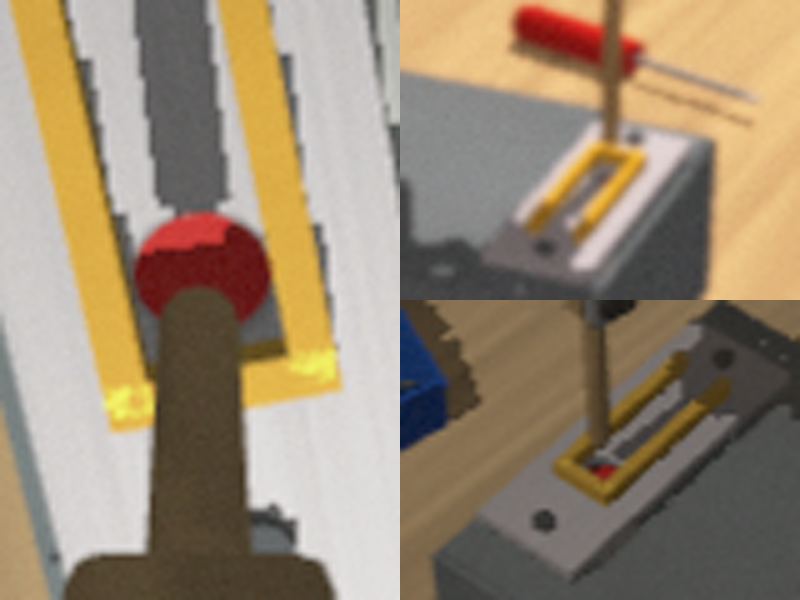

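Run:
```python
from h import *
import pickle
D=pickle.load(open('v5.pkl','rb'));w,s,d=D['wrist'],D['scene'],D['side']
W=lambda x,y:(289+x/5,182+y/5);S=lambda x,y:(301+x/5,168+y/5);E=lambda x,y:(243+x/5,232+y/5)
def tri(*rs):
    A=np.vstack([np.eye(3)-np.outer(k,k) for o,k in rs]);b=np.hstack([(np.eye(3)-np.outer(k,k))@o for o,k in rs])
    return np.linalg.lstsq(A,b,rcond=None)[0].round(1)
r=[ray(w,*W(200,325)),ray(s,*S(211,140)),ray(d,*E(197,140))]
print('tip',tri(*r),tri(r[0],r[1]),tri(r[0],r[2]))
for z in(120,124,126): print(z,onz(w,*W(200,325),z).round(1))
for n,q,z in[('i1',(150,380),114),('i2',(288,357),114),('f1',(148,372),106),('f2',(286,350),106),('holetop',(200,212),106),('o1',(110,432),114),('o2',(341,388),114)]: print(n,onz(w,*W(*q),z).round(1))
```

```text
tip [565.6 164.  121.9] [565.7 164.4 121.7] [564.9 163.7 122. ]
120 [564.7 164.2 120. ]
124 [564.5 162.8 124. ]
126 [564.4 162.1 126. ]
i1 [572.3 173.1 114. ]
i2 [554.  172.1 114. ]
f1 [573.  174.9 106. ]
f2 [554.2 174.1 106. ]
holetop [563.3 153.5 106. ]
o1 [578.6 179.7 114. ]
o2 [547.6 177.3 114. ]
```

```bash
python3 -m pendant '[[0,0.0006,0.01,0,0,0,0.015],[0,0,0.007,0,0,0,0.015],[0,0,0,0,0,0,0.015],[0,0,0,0,0,0,0.015]]'
python3 -m pendant '[[0,0,0.003,0,0,0,0.015],[0,0,0.002,0,0,0,0.015],[0,0,0,0,0,0,0.015]]'
```

```text
clock: 7.25
position: [564.1, 163.9, 221.9]
ee_rot: [-0.662, 0.749, 0.0, -0.0]
contact_force: [-0.4, 0.8, -1.0]
gripper_width: 21.2
grasp_force: 60.0
clock: 7.55
position: [564.0, 163.9, 217.0]
ee_rot: [-0.662, 0.749, 0.0, -0.0]
contact_force: [-0.0, 0.2, -0.5]
gripper_width: 21.4
grasp_force: 60.0
```

```bash
python3 -m pendant '[[0,0,0.002,0,0,0,0.015],[0,0,0.002,0,0,0,0.015],[0,0,0,0,0,0,0.015]]'
python3 -m pendant '[[0,0,0.002,0,0,0,0.015],[0,0,0.001,0,0,0,0.015],[0,0,0,0,0,0,0.015]]'
```

```text
clock: 7.85
position: [564.0, 163.9, 213.0]
ee_rot: [-0.662, 0.749, 0.0, -0.0]
contact_force: [0.1, -0.1, -0.0]
gripper_width: 21.1
grasp_force: 60.0
clock: 8.15
position: [564.2, 164.0, 210.5]
ee_rot: [-0.662, 0.749, -0.0, 0.0]
contact_force: [-1.0, -0.4, 1.0]
gripper_width: 21.3
grasp_force: 60.1
```

```bash
python3 -m pendant '[[0,0,0.002,0,0,0,0.015],[0,0,0.001,0,0,0,0.015],[0,0,0,0,0,0,0.015],[0,0,0,0,0,0,0.015]]'
python3 -m pendant '[[0,0,0.002,0,0,0,0.015],[0,0,0.001,0,0,0,0.015],[0,0,0,0,0,0,0.015],[0,0,0,0,0,0,0.015]]'
```

```text
clock: 8.55
position: [564.3, 164.0, 208.4]
ee_rot: [-0.662, 0.749, -0.0, 0.0]
contact_force: [-2.1, -0.5, 5.2]
gripper_width: 21.0
grasp_force: 60.9
clock: 8.95
position: [564.3, 164.0, 205.9]
ee_rot: [-0.662, 0.749, -0.0, 0.0]
contact_force: [-1.5, 0.2, 7.0]
gripper_width: 21.5
grasp_force: 61.0
```

```bash
python3 -m pendant '[[0,0,0.002,0,0,0,0.015],[0,0,0.001,0,0,0,0.015],[0,0,0,0,0,0,0.015],[0,0,0,0,0,0,0.015]]'
cat > dr.py <<'E'
from h import *
a=cv2.imread('pics/side0.png').astype(int);d=snap('side')
b=d['image'][:,:,::-1].astype(int);m=(abs(a-b).sum(2)>60)
print('changed px near drawer',m[270:380,315:420].sum(), arm.read_state()['contact_force'].round(1),arm.read_state()['position'].round(1))
cv2.imwrite('pics/side_now.png',b)
E
python3 dr.py
```

```text
clock: 9.35
position: [564.3, 164.0, 203.2]
ee_rot: [-0.662, 0.749, -0.0, 0.001]
contact_force: [-1.8, 0.3, 7.9]
gripper_width: 21.6
grasp_force: 61.2
changed px near drawer 1567 [-1.8 -0.2  8.3] [564.3 164.  203.2][ WARN:0@1.905] global loadsave.cpp:1063 imwrite_ Unsupported depth image for selected encoder is fallbacked to CV_8U.
```

```bash
python3 -m pendant '[[0,0,0.001,0,0,0,0.015],[0,0,0,0,0,0,0.015],[0,0,0,0,0,0,0.015]]'; python3 dr.py 2>/dev/null
python3 -m pendant '[[0,0,0.001,0,0,0,0.015],[0,0,0,0,0,0,0.015],[0,0,0,0,0,0,0.015]]'; python3 dr.py 2>/dev/null
```

```text
clock: 9.7
position: [564.4, 164.0, 201.9]
ee_rot: [-0.662, 0.749, -0.0, 0.001]
contact_force: [-2.5, 0.2, 6.8]
gripper_width: 21.4
grasp_force: 61.0
changed px near drawer 4214 [-2.8  0.4  6.9] [564.3 164.  201.9]
clock: 10.05
position: [564.3, 164.0, 201.0]
ee_rot: [-0.662, 0.749, -0.0, 0.0]
contact_force: [-1.7, 0.2, 7.5]
gripper_width: 21.2
grasp_force: 61.1
changed px near drawer 4431 [-2.1 -0.3  7.9] [564.3 164.  201. ]
```

```bash
python3 -m pendant '[[0,0,-0.005,0,0,0,0.015],[0,0,-0.01,0,0,0,0.015],[0,0,-0.03,0,0,0,0.015],[0,0,-0.03,0,0,0,0.015],[0,0,0,0,0,0,0.015],[0,0,0,0,0,0,0.015]]'; python3 dr.py 2>/dev/null
python3 - <<'E'
from h import *
d=snap('side');i=d['image'].astype(int);m=(i[:,:,2]>i[:,:,0]+40)&(i[:,:,2]>i[:,:,1]+25);o=cv2.imread('pics/side0.png')[:,:,::-1].astype(int);mo=(o[:,:,2]>o[:,:,0]+40)&(o[:,:,2]>o[:,:,1]+25)
for k in(mo,m):
    p=np.argwhere(k[260:400,310:430]);print(len(p),p.mean(0),p.max(0))
E
```

```text
clock: 10.7
position: [564.1, 164.1, 274.7]
ee_rot: [-0.662, 0.75, 0.0, 0.001]
contact_force: [-0.6, 0.6, -1.1]
gripper_width: 21.9
grasp_force: 60.1
changed px near drawer 3583 [-0.7 -0.7 -1.7] [563.7 163.9 273.6]
140 [61.77857143 26.17142857] [91 64]
1149 [66.63011314 46.13925152] [105  86]
```

```bash
python3 -m pendant '[[0.03,0,0,0,0,0,0.015],[0.047,0,0,0,0,0,0.015],[0.047,0,0,0,0,0,0.015],[0.047,0,0,0,0,0,0.015],[0.047,0,0,0,0,0,0.015],[0.047,0,0,0,0,0,0.015],[0.047,0,0,0,0,0,0.015],[0.047,0,0,0,0,0,0.015],[0.04,0.001,0,0,0,0,0.015],[0.019,0.001,0,0,0,0,0.015],[0,0,0,0,0,0,0.015],[0,0,0,0,0,0,0.015]]'; python3 -m pendant '[[0,0,0,0,0,0,0.015],[0,0,0,0,0,0,0.015]]'
```

```text
clock: 12.0
position: [510.1, -250.6, 273.0]
ee_rot: [-0.662, 0.75, 0.001, -0.001]
contact_force: [0.3, 0.2, -1.8]
gripper_width: 21.3
grasp_force: 60.1
clock: 12.2
position: [510.9, -249.5, 274.1]
ee_rot: [-0.663, 0.749, 0.0, -0.0]
contact_force: [0.4, -0.9, -0.9]
gripper_width: 21.4
grasp_force: 60.1
```

```bash
python3 -m pendant '[[0.0006,0,0.02,0,0,0,0.015],[0,0,0.02,0,0,0,0.015],[0,0,0.008,0,0,0,0.015],[0,0,0,0,0,0,0.015],[0,0,0,0,0,0,0.015],[0,0,0,0,0,0,0.015]]'
python3 - <<'E'
from h import *
D={n:snap(n) for n in('wrist','scene','side')}
print(arm.read_state()['position'])
def grab(n,p,W,H,f):
    u,v=proj(D[n],p);x,y=int(u-W/2),int(v-H/2);x=max(0,min(640-W,x));y=max(0,min(480-H,y));print(n,x,y)
    return cv2.resize(D[n]['image'][y:y+H,x:x+W,::-1],(W*f,H*f),interpolation=cv2.INTER_CUBIC)
t=[511,-251,100]
a=grab('wrist',t,80,120,5);b=grab('scene',t,80,60,5);c=grab('side',[430,-20,60],200,150,2)
cv2.imwrite('pics/m6.png',np.hstack([a,np.vstack([b,c])]))
E
```

```text
clock: 12.8
position: [511.3, -251.2, 227.5]
ee_rot: [-0.662, 0.749, -0.001, 0.001]
contact_force: [0.6, -0.0, -0.2]
gripper_width: 21.5
grasp_force: 60.1
[ 510.91664122 -251.25538474  227.13280302]
wrist 289 181
scene 186 257
side 281 189
```

View pics/m6.png

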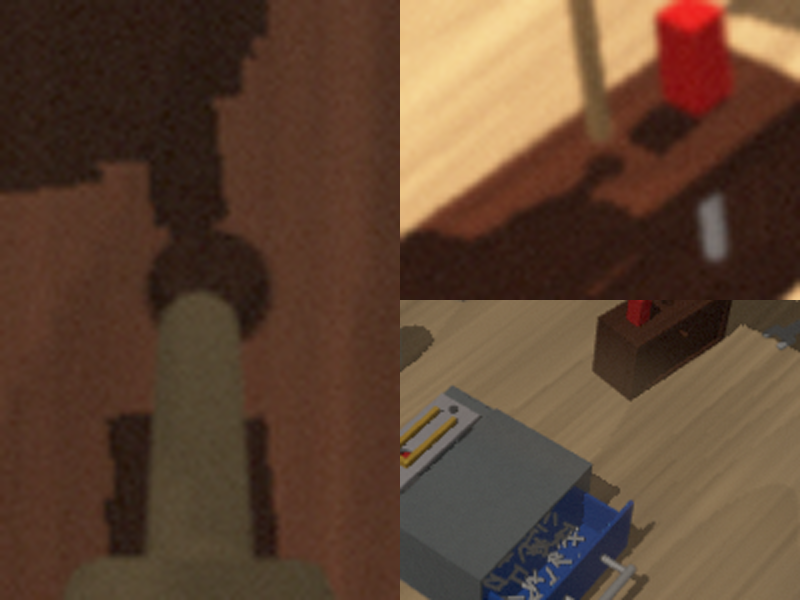

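Run:
```python
from h import *
w=snap('wrist')
W=lambda x,y:(289+x/5,181+y/5)
print('bore',[onz(w,*W(*q),95).round(1).tolist() for q in[(209,287),(148,285),(270,285),(209,230)]]);print('tip',onz(w,*W(200,328),111).round(1), arm.read_state()['position'])
```

```text
bore [[509.3, -251.6, 95.0], [517.2, -252.9, 95.0], [501.2, -250.9, 95.0], [508.3, -259.4, 95.0]]
tip [ 510.5 -251.6  111. ] [ 510.81424504 -251.25926945  226.94951739]
```

```bash
python3 -m pendant '[[0,0.0008,0.01,0,0,0,0.015],[0,0,0.015,0,0,0,0.015],[0,0,0,0,0,0,0.015],[0,0,0,0,0,0,0.015]]'
python3 -m pendant '[[0,0,0.02,0,0,0,0.015],[0,0,0.025,0,0,0,0.015],[0,0,0.015,0,0,0,0.015],[0,0,0.006,0,0,0,0.015],[0,0,0,0,0,0,0.015],[0,0,0,0,0,0,0.015]]'
```

```text
clock: 13.4
position: [509.6, -251.2, 200.9]
ee_rot: [-0.662, 0.749, 0.0, -0.0]
contact_force: [0.1, -0.4, 0.0]
gripper_width: 21.2
grasp_force: 60.1
clock: 14.0
position: [510.6, -251.4, 136.4]
ee_rot: [-0.662, 0.749, -0.001, 0.0]
contact_force: [0.3, -1.4, 0.2]
gripper_width: 21.3
grasp_force: 60.0
```

```bash
python3 -m pendant '[[0,0,0.004,0,0,0,0.015],[0,0,0.003,0,0,0,0.015],[0,0,0.001,0,0,0,0.015],[0,0,0,0,0,0,0.015],[0,0,0,0,0,0,0.015]]'
python3 -m pendant '[[0,0,0.001,0,0,0,0.015],[0,0,0,0,0,0,0.015],[0,0,0,0,0,0,0.015]]'
```

```text
clock: 14.5
position: [509.8, -251.1, 127.4]
ee_rot: [-0.662, 0.749, -0.0, 0.0]
contact_force: [-0.2, -1.0, -0.9]
gripper_width: 21.7
grasp_force: 60.0
clock: 14.8
position: [509.8, -251.1, 126.3]
ee_rot: [-0.662, 0.749, 0.0, -0.0]
contact_force: [1.0, -0.1, -0.6]
gripper_width: 21.0
grasp_force: 60.0
```

```bash
python3 -m pendant '[[0,0,0.001,0,0,0,0.015],[0,0,0,0,0,0,0.015],[0,0,0,0,0,0,0.015]]'|grep -E 'pos|cont'
python3 -m pendant '[[0,0,0.001,0,0,0,0.015],[0,0,0,0,0,0,0.015],[0,0,0,0,0,0,0.015]]'|grep -E 'pos|cont'
```

```text
position: [509.9, -251.1, 125.8]
contact_force: [-1.2, 1.5, 2.8]
position: [509.9, -251.1, 125.7]
contact_force: [-2.3, 1.6, 9.5]
```

Seated on the rack (force rises at 125.7). Open the fingers, then rise straight.

```bash
python3 -m pendant '[[0,0,-0.001,0,0,0,0.015],[0,0,0,0,0,0,0.04],[0,0,0,0,0,0,0.07],[0,0,0,0,0,0,0.085],[0,0,0,0,0,0,0.085],[0,0,0,0,0,0,0.085],[0,0,0,0,0,0,0.085],[0,0,0,0,0,0,0.085]]'
python3 -m pendant '[[0,0,-0.015,0,0,0,0.085],[0,0,-0.035,0,0,0,0.085],[0,0,-0.04,0,0,0,0.085],[0,0,-0.04,0,0,0,0.085],[0,0,-0.04,0,0,0,0.085],[0,0,0,0,0,0,0.085],[0,0,0,0,0,0,0.085],[0,0,0,0,0,0,0.085]]'
python3 - <<'E'
from h import *
d=snap('wrist','w7.png');s=snap('scene','s7.png');i=d['image'].astype(int)
m=(i.sum(2)>250)&(i[:,:,0]>i[:,:,2]+20);roi=np.zeros(m.shape,bool);roi[185:250,300:358]=1
print(boxof(roi&m),arm.read_state()['position']); b=boxof(roi&m)[1][0]; print(onz(d,*b,140))
o=cv2.imread('pics/scene0.png')[:,:,::-1].astype(int);n=s['image'].astype(int)
def tan(k): 
    r=k[255:300,205:240];q=np.argwhere((r[:,:,0]>95)&(r[:,:,1]>70)&(r[:,:,0]-r[:,:,2]>25)&(r[:,:,0]<190));return len(q),q.mean(0),q.min(0),q.max(0)
print(tan(o),tan(n))
# handle extents in the scene view, expected if seated vs raised 10 mm
df=abs(o-n).sum(2)>90
print('diff in rack roi',df[255:350,180:275].sum(),'handle top',df[262:300,215:238].sum())
E
```

```text
clock: 16.2
position: [509.8, -251.1, 125.3]
ee_rot: [-0.662, 0.749, 0.0, -0.0]
contact_force: [-0.2, -0.9, -0.6]
gripper_width: 84.8
grasp_force: 0.0
clock: 17.0
position: [509.1, -250.8, 294.0]
ee_rot: [-0.662, 0.75, 0.001, -0.001]
contact_force: [-0.0, -0.4, -0.4]
gripper_width: 85.4
grasp_force: 0.0
(array([312, 214,  30,  28, 802], dtype=int32), ((326.5, 227.5), (27.0, 29.0), 90.0)) [ 509.16497349 -250.91755163  293.65986628]
[ 509.68470034 -252.20255398  140.        ]
(280, array([26.27142857, 19.47142857]), array([5, 0]), array([37, 32])) (292, array([26.71232877, 19.57191781]), array([6, 0]), array([38, 32]))
diff in rack roi 17 handle top 0
```

```bash
python3 -c "
from bench import arm
print(arm.job_done())"
```

```text
the job is handed in; nothing more can be done
None
```

The drawer is open, the dowel is back upright and fully down in its own rack bore, and the job was handed in at about 17 s; the highest contact force I read was about 10 N.

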